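Tighten a gear case cover evenly, crosswise

TASK

Pull the leaning steel cover of the gear case down evenly onto its gasket: by their crank grips, turn the four nuts clockwise about a half turn each until each one comes up firmly tight, working crosswise - tighten one nut and the one diagonally opposite before you touch the other two. Feel for the stop and do not force a nut past it, and leave the loose things on the bench where they are.

Things in the scene. Friction and masses are not known exactly. Their poses are not given: they have to be found in the camera images.
- cover: Steel cover 230 x 230 x 12 mm on the front of a grey gear case fixed to the bench, leaning back 25 degrees; origin mid-underside, z the outward normal, x up the slope, y left. Loose, it stands up to 6 mm off its gasket. Nuts a, b, c, d stand in ring order on a 150 mm square; a-c and b-d are diagonals. Mid-plate is a plug 48 wide, 22 high; behind it a drum and pipe rise 285 mm off the bench.
- axis_a (a point): Point on the turning axis of the lower left (nearest the table, robot's left, +y) nut, 50 mm out from the plate's top surface, level with its grip point. Dark steel hexagonal nut 36 mm over corners, top 21 mm above the plate, with a crank arm 14 mm wide, its top 20 mm above the plate. Clockwise, looking down at the plate, tightens; it sinks 1 to 2 mm per rad with the cover, and stays put when let go.
- handle_a (a point): Grip point of the lower left (nearest the table, robot's left, +y) nut: black round grip 18 mm in diameter, 42 mm from the nut's axis, parallel to it, 22 to 70 mm above the plate (this point: 50 mm). It spins freely on its pin: hold it and carry it round without turning the gripper. It swings round the cover's outer side, dragging about 4 N, to a firm stop after 2.5 to 3.4 rad, unknown for each nut.
- draw_a (a joint): How far the lower left (nearest the table, robot's left, +y) nut has drawn the cover down (rad of cover lean): 0 at its loosest, at most 0.0037 at the start, 0.0140 when tight; 0.0041 per rad of the nut. The noise of the reading is large beside this range.
- slip_a (a joint): How far the lower left (nearest the table, robot's left, +y) nut's crank arm has been wrung round on its nut (rad): 0 as found. It yields, and stays turned, if the grip is forced with more than about 19 N once the nut is tight.
- axis_b (a point): Point on the turning axis of the upper left nut, 50 mm out from the plate's top surface, level with its grip point. Dark steel hexagonal nut 36 mm over corners, top 21 mm above the plate, with a crank arm 14 mm wide, its top 20 mm above the plate. Clockwise, looking down at the plate, tightens; it sinks 1 to 2 mm per rad with the cover, and stays put when let go.
- handle_b (a point): Grip point of the upper left nut: black round grip 18 mm in diameter, 42 mm from the nut's axis, parallel to it, 22 to 70 mm above the plate (this point: 50 mm). It spins freely on its pin: hold it and carry it round without turning the gripper. It swings round the cover's outer side, dragging about 4 N, to a firm stop after 2.5 to 3.4 rad, unknown for each nut.
- draw_b (a joint): How far the upper left nut has drawn the cover down (rad of cover lean): 0 at its loosest, at most 0.0037 at the start, 0.0140 when tight; 0.0041 per rad of the nut. The noise of the reading is large beside this range.
- slip_b (a joint): How far the upper left nut's crank arm has been wrung round on its nut (rad): 0 as found. It yields, and stays turned, if the grip is forced with more than about 19 N once the nut is tight.
- axis_c (a point): Point on the turning axis of the upper right nut, 50 mm out from the plate's top surface, level with its grip point. Dark steel hexagonal nut 36 mm over corners, top 21 mm above the plate, with a crank arm 14 mm wide, its top 20 mm above the plate. Clockwise, looking down at the plate, tightens; it sinks 1 to 2 mm per rad with the cover, and stays put when let go.
- handle_c (a point): Grip point of the upper right nut: black round grip 18 mm in diameter, 42 mm from the nut's axis, parallel to it, 22 to 70 mm above the plate (this point: 50 mm). It spins freely on its pin: hold it and carry it round without turning the gripper. It swings round the cover's outer side, dragging about 4 N, to a firm stop after 2.5 to 3.4 rad, unknown for each nut.
- draw_c (a joint): How far the upper right nut has drawn the cover down (rad of cover lean): 0 at its loosest, at most 0.0037 at the start, 0.0140 when tight; 0.0041 per rad of the nut. The noise of the reading is large beside this range.
- slip_c (a joint): How far the upper right nut's crank arm has been wrung round on its nut (rad): 0 as found. It yields, and stays turned, if the grip is forced with more than about 19 N once the nut is tight.
- axis_d (a point): Point on the turning axis of the lower right nut, 50 mm out from the plate's top surface, level with its grip point. Dark steel hexagonal nut 36 mm over corners, top 21 mm above the plate, with a crank arm 14 mm wide, its top 20 mm above the plate. Clockwise, looking down at the plate, tightens; it sinks 1 to 2 mm per rad with the cover, and stays put when let go.
- handle_d (a point): Grip point of the lower right nut: black round grip 18 mm in diameter, 42 mm from the nut's axis, parallel to it, 22 to 70 mm above the plate (this point: 50 mm). It spins freely on its pin: hold it and carry it round without turning the gripper. It swings round the cover's outer side, dragging about 4 N, to a firm stop after 2.5 to 3.4 rad, unknown for each nut.
- draw_d (a joint): How far the lower right nut has drawn the cover down (rad of cover lean): 0 at its loosest, at most 0.0037 at the start, 0.0140 when tight; 0.0041 per rad of the nut. The noise of the reading is large beside this range.
- slip_d (a joint): How far the lower right nut's crank arm has been wrung round on its nut (rad): 0 as found. It yields, and stays turned, if the grip is forced with more than about 19 N once the nut is tight.
- spanner: Loose steel spanner lying on the bench in front of the case, a bystander. Origin at its underside.
- bearing: Loose steel bearing, 48 mm across, 16 mm high, in front of the case, a bystander. Origin at its underside.
- oilcan: Loose blue oil can, 60 mm across, 130 mm tall, left of the case, a bystander. Origin at its underside.
- hammer: Loose hammer lying to the right, a bystander. Origin at its underside.
- tin: Loose open aluminium tin, 90 mm across, 90 mm tall, right of the case, a bystander. Origin at its underside.
- brush: Loose brush lying to the left, a bystander. Origin at its underside.

How it is judged:
On the way:
1. two diagonally opposite nuts are tight while the other two are still as good as unturned (((value of joint each of draw_a, draw_c above 0.013 rad and value of joint each of draw_b, draw_d below 0.0055 rad) or (value of joint each of draw_b, draw_d above 0.013 rad and value of joint each of draw_a, draw_c below 0.0055 rad))), for 0.1 s.
At the end, for the whole second after the job is handed in: All four nuts are tight (each within about 0.24 rad of its stop, draw above 0.0130), so that the cover is seated evenly, no crank has been wrung round on its nut by more than 0.15 rad, and the grips are let go (value of joint each of draw_a, draw_b, draw_c, draw_d above 0.013 rad and value of joint each of slip_a, slip_b, slip_c, slip_d below 0.15 rad); the robot touches nothing.
It fails at once if a nut is forced past tight: its crank is wrung round on it by more than 0.15 rad (value of joint any of slip_a, slip_b, slip_c, slip_d above 0.15 rad).
It fails at once if a loose thing on the bench is shifted by more than 40 mm (distance of any of spanner, bearing, oilcan, hammer, tin, brush from where it was at the start of the episode above 0.04 m).
It also fails if it takes over 72 s, if anything falls off the work surface, if the arm or the gripper's body presses on something with over 40 N, if the wrist force passes 120 N, or if a joint passes its speed limit or range.

ROBOT

A 7-joint arm with a two-finger parallel gripper is mounted at the origin on the work surface. World frame = base frame: x ahead of the robot, y to its left, z up, the work surface at z = 0. Lengths are in m, angles in rad, forces in N, time in s.
With the tool pointing down it reaches from about 0.4 to 0.9 m from the base axis. Payload 5.5 kg.
Tool frame: the origin (TCP) lies midway between the tips of the shut fingers; the grasp point (between the pads) lies 19 mm behind it (manip.grip_depth is the distance from the TCP to the grasp point, in m); z points along the fingers, x is the direction in which the jaws open and shut, and the axes are right-handed (so a half turn about z gives the same grasp; the last joint's range is limited). The gripper opens to 92 mm and grips with 3 to 60 N. Pads are 19 mm wide; open, the fingers measure 130 mm over their backs; the gripper's body (75 mm by 190 mm) begins 47 mm behind the grasp point.
Start: joints at [1.399, 0.501, -0.427, 1.55, 0.221, 1.138, -0.21], TCP at [0.274, -0.59, 0.194] pointing down, gripper open.
Joint ranges: [-2.88, 2.88], [-0.31, 2.03], [-1.54, 1.56], [0.2, 2.42], [-1.41, 4.55], [0.19, 2.02], [-2.57, 2.57]. Speed limits (rad/s): [2.57, 2.57, 3.14, 3.14, 3.14, 3.14, 3.14].

INTERFACE

Orientations are given as a unit quaternion [x, y, z, w].
In Python, from bench import manip, effector, viewer gives the robot as it stands. Calls block until the motion is done:
- manip.move_pose(position, orientation): joint-space move of the TCP to a pose.
- manip.servo_line(position, ori=None, vel=0.15): straight line of the TCP; ori=None keeps the orientation; vel is the mean speed in m/s.
- manip.movej(angles): joint-space move.
- effector.open_jaws() and effector.close(f_grip=None): open the fingers fully, or close them until they stop; f_grip is the grip in N (None keeps the last).
- manip.sleep(seconds).
- manip.solve_ik(position, orientation): joint angles nearest the present ones, or None.
- viewer.get_image(name): name is "scene" or "top" or "wrist"; returns the picture (480x640x3 uint8, red, green, blue); there is no depth.
- viewer.get_calibration(name): a dict with "vfov" (degrees; the focal length in pixels is half the picture's height over the tangent of half this angle, whatever the lens; pixels are square), "cx", "cy" (the principal point, pixels), "eye" and "attitude" of the camera in the world. Camera axes: x right, y down, z forward; pixel columns grow to the right and rows downward; lengths in m; the calibration is good to about 2 mm. A picture is of the moment at which its call begins: read the wrist's pose just before it. get_calibration takes no time and is no camera call; for the wrist camera it gives the pose at the moment of the call.
A pose or a line that the arm cannot do raises manip.PlanningError and nothing moves.
- manip.hand_in(): hands the job in, once; it reports no verdict.
Readings, each from a call of its own:
- manip.current_clock(): time.
- manip.current_q(): joint angles.
- manip.current_joint_velocities(): joint speeds.
- manip.current_tau(): joint torques, N m.
- manip.current_tool_pos(): TCP position.
- manip.current_tcp_rot(): TCP orientation.
- manip.current_force(): force on the tool from outside, world axes, zero at the start.
- manip.current_wrist_torque(): the same for the moment, N m.
- manip.current_finger_gap(): finger opening in m.
Only numpy, scipy, OpenCV 4.12 (cv2) and the standard library are available. Lean on these libraries where they do the work, as an engineer would, in place of code of your own. Each camera call takes 0.05 s, during which the arm holds its last target. There are 200 camera calls.

## Working session

There is one attempt and no reset: what is moved stays moved. The work goes in short steps, each a Python script; the robot and the scene stay as the last script left them, time stands still between calls to the robot, and variables do not carry over. Pictures are saved under pics/ and viewed, about 8 in all and at most 12, crops included, and the job is handed in when it is done.

```bash
mkdir -p pics; ls; python3 - <<'E'
from bench import manip, effector, viewer
import cv2
for n in("scene","top","wrist"):
    c=viewer.get_calibration(n);print(n,c)
    im=viewer.get_image(n);cv2.imwrite(f"pics/{n}0.png",im[:,:,::-1])
print(manip.current_clock(),manip.current_tcp_rot(),manip.current_force(),manip.grip_depth,manip.current_finger_gap())
E
```

```text
pics
scene {'vfov': 51.21906167932931, 'cx': 325.6499796178088, 'cy': 229.83841189667052, 'eye': array([ 1.13275856, -0.70630183,  1.11392372]), 'attitude': array([ 0.87388355,  0.31048864, -0.12913411, -0.35106799])}
top {'vfov': 56.417355356847004, 'cx': 315.6994313504271, 'cy': 229.00601665197183, 'eye': array([ 0.39644232, -0.0046152 ,  1.12875429]), 'attitude': array([-0.70276327,  0.70775267, -0.04732907,  0.05449675])}
wrist {'vfov': 60.47136407539298, 'cx': 312.0247713845907, 'cy': 238.18930257282284, 'eye': array([ 0.3421908 , -0.55732264,  0.38285978]), 'attitude': array([ 0.8349342 , -0.53214409, -0.07626561,  0.11786052])}
0.15 [ 8.42999996e-01 -5.37913068e-01 -6.01579580e-04 -4.18496505e-04] [-0.13993007 -0.58220368 -0.60101653] 0.0188 0.09179864820691014
```

View pics/scene0.png

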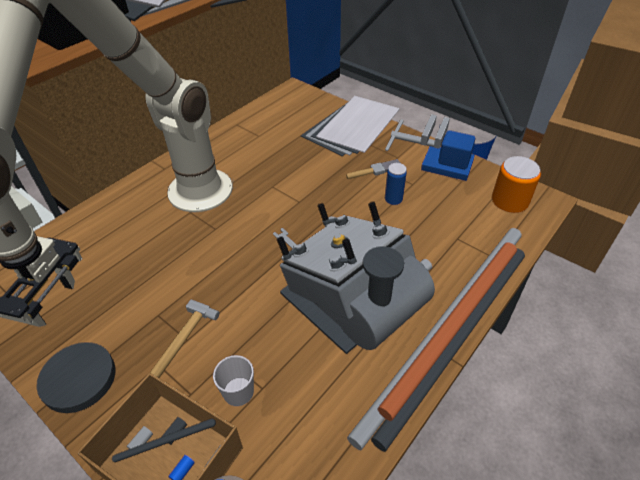

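View pics/top0.png

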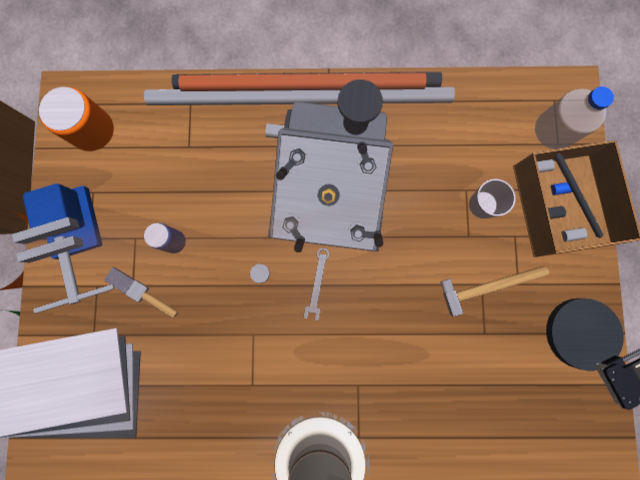

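The scene view shows the case with four black grips. In the top view, nuts a, b, c and d are near (291,226), (297,157), (367,166) and (358,233), the plug is at (328,195) and the pipe top is at (360,100). Next I'll take close wrist views along the cover normal.

```bash
cat > h.py <<'E'
import numpy as np, cv2
from scipy.spatial.transform import Rotation as R
from bench import manip, effector, viewer
def K(c):
    f=240/np.tan(np.radians(c['vfov'])/2); return f
def proj(c,P):
    p=(np.atleast_2d(P)-c['eye'])@R.from_quat(c['attitude']).as_matrix()
    return np.c_[c['cx']+K(c)*p[:,0]/p[:,2], c['cy']+K(c)*p[:,1]/p[:,2]]
def ori(yaw,tilt,spin):
    """tool z = -plate normal; tool x at angle spin from plate y"""
    Rp=R.from_euler('z',yaw)*R.from_euler('y',-tilt)   # plate x,y,z in world
    M=Rp.as_matrix(); s=spin
    x=np.cos(s)*M[:,1]+np.sin(s)*M[:,0]; z=-M[:,2]
    return R.from_matrix(np.c_[x,np.cross(z,x),z])
E
python3 - <<'E'
from h import *
c=viewer.get_calibration('wrist');Rt=R.from_quat(manip.current_tcp_rot())
e=Rt.inv().apply(c['eye']-manip.current_tool_pos());print('cam in tool',e,(Rt.inv()*R.from_quat(c['attitude'])).as_matrix().round(2).tolist())
t=np.radians(25);n=np.array([-np.sin(t),0,np.cos(t)]);C=np.array([.48,-.03,.13])
import json
k=0
for off in(-.06,.06):
  for sp in (0,np.pi,np.pi/2,-np.pi/2):
    O=ori(0,t,sp); p=C+.42*n+[0,off,0]-O.apply(e)
    q=manip.solve_ik(p,O.as_quat())
    print(off,round(sp,2),p.round(3),None if q is None else np.round(q,2))
E
```

```text
cam in tool [-3.58990755e-05 -7.56399638e-02 -1.89555828e-01] [[1.0, 0.0, 0.0], [-0.0, 0.96, 0.28], [0.0, -0.28, 0.96]]
-0.06 0 [ 0.451 -0.09   0.371] None
-0.06 3.14 [ 0.314 -0.09   0.307] None
-0.06 1.57 [ 0.383 -0.166  0.339] None
-0.06 -1.57 [ 0.383 -0.014  0.339] None
0.06 0 [0.451 0.03  0.371] None
0.06 3.14 [0.314 0.03  0.307] None
0.06 1.57 [ 0.383 -0.046  0.339] None
0.06 -1.57 [0.383 0.106 0.339] None
```

```bash
python3 - <<'E'
from h import *
t=np.radians(25)
def test(p,O): 
    q=manip.solve_ik(p,O.as_quat()); return '.' if q is None else '#'
M=(R.from_euler('y',-t)).as_matrix(); C=np.array([.48,-.03,.13])
for tilt in (25,15,5,0):
  print('tilt',tilt)
  for X,Y in((.075,.075),(-.075,.075),(.075,-.075),(-.075,-.075),(.117,-.075),(-.117,-.075),(0,0)):
    print(X,Y,''.join(test(C+M@[X,Y,.035],ori(0,np.radians(tilt),s)) for s in np.radians(np.arange(-180,180,15))))
O=0
for x in(.3,.35,.4,.45):
  for z in (.3,.35,.4): print(x,z,''.join(test([x,-.03,z],ori(0,0,s)) for s in np.radians(np.arange(-180,180,15))))
E
```

```text
tilt 25
0.075 0.075 ###...##################
-0.075 0.075 ........................
0.075 -0.075 #######..###############
-0.075 -0.075 ........................
0.117 -0.075 ########################
-0.117 -0.075 ........................
0 0 #######..###############
tilt 15
0.075 0.075 ########################
-0.075 0.075 #####......#############
0.075 -0.075 ########################
-0.075 -0.075 ######....##############
0.117 -0.075 ########################
-0.117 -0.075 ........................
0 0 ####...#################
tilt 5
0.075 0.075 ########################
-0.075 0.075 #####.##################
0.075 -0.075 ########################
-0.075 -0.075 ########################
0.117 -0.075 ########################
-0.117 -0.075 #######.################
0 0 ########################
tilt 0
0.075 0.075 ########################
-0.075 0.075 ########################
0.075 -0.075 ########################
-0.075 -0.075 ########################
0.117 -0.075 ########################
-0.117 -0.075 ########################
0 0 ########################
0.3 0.3 #####....###############
0.3 0.35 ........................
0.3 0.4 ........................
0.35 0.3 #####...################
0.35 0.35 #####...################
0.35 0.4 #####...################
0.4 0.3 #####...################
0.4 0.35 #####...################
0.4 0.4 ######..################
0.45 0.3 ####....################
0.45 0.35 ####....################
0.45 0.4 #####...################
```

```bash
python3 - <<'E'
from h import *
import pickle
O=ori(0,0,0).as_quat()
D={n:viewer.get_calibration(n) for n in('scene','top')}
for i,y in enumerate((-.11,.05)):
    p=[.42,y,.38]
    manip.move_pose(p,O) if i==0 else manip.servo_line(p,vel=.2)
    manip.sleep(.2)
    D[f'w{i}']=viewer.get_calibration('wrist')
    cv2.imwrite(f'pics/w{i}.png',viewer.get_image('wrist')[:,:,::-1])
    print(manip.current_clock(),manip.current_force())
pickle.dump(D,open('cal.pkl','wb'))
E
```

```text
2.3333 [-0.1008354   0.24398125  0.29905436]
3.5333 [ 0.05819106  0.39951627 -0.04272684]
```

View pics/w0.png

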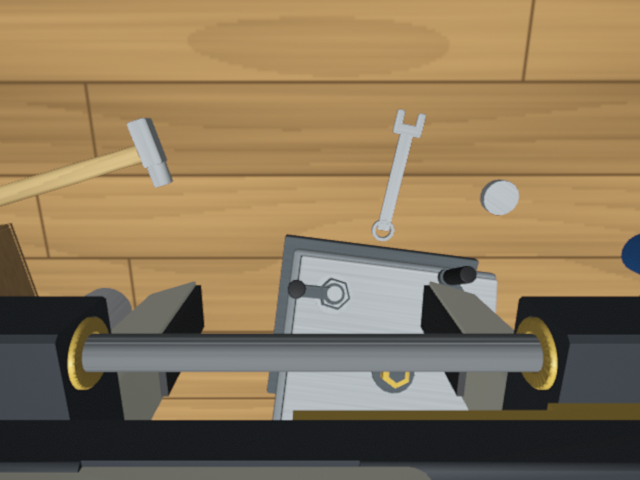

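View pics/w1.png

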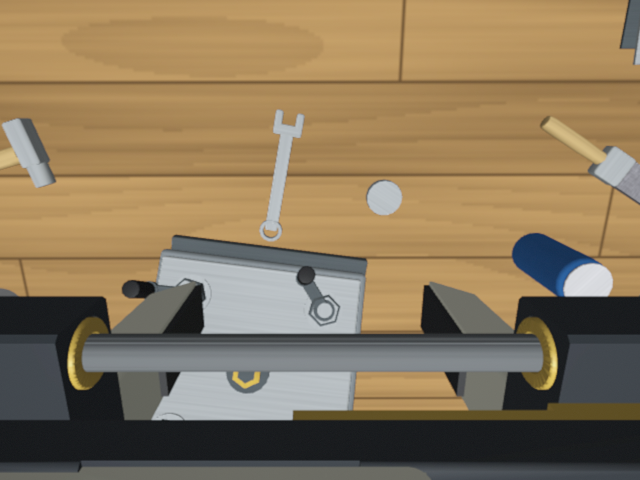

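In w0, grip d's tip is at (297,289) and nut d is at (334,294). Grip a's tip is at about (466,274). In w1, grip a's tip is at (306,275), nut a is at (323,310) and grip d's tip is at (130,289). Two views further forward will show the upper nuts.

```bash
python3 - <<'E'
from h import *
import pickle
D=pickle.load(open('cal.pkl','rb'))
ims=[]
for i,y in ((2,.05),(3,-.11)):
    manip.servo_line([.57,y,.40],vel=.2)
    manip.sleep(.2)
    D[f'w{i}']=viewer.get_calibration('wrist')
    ims.append(viewer.get_image('wrist')[:,:,::-1])
    cv2.imwrite(f'pics/w{i}.png',ims[-1])
pickle.dump(D,open('cal.pkl','wb'))
m=np.vstack([a[20:310] for a in ims]); cv2.imwrite('pics/w23.png',m)
t=cv2.imread('pics/top0.png')[80:270,250:410];s=cv2.imread('pics/scene0.png')[190:290,265:425]
cv2.imwrite('pics/ts.png',np.hstack([cv2.resize(t,None,fx=3,fy=3,interpolation=2),np.pad(cv2.resize(s,(320,200),interpolation=2),((0,370),(0,0),(0,0)))]))
print(manip.current_clock())
E
```

```text
Traceback (most recent call last):
bench.PlanningError: the arm cannot follow that straight line within its joint ranges
```

```bash
python3 - <<'E'
from h import *
import pickle
D=pickle.load(open('cal.pkl','rb'))
ims=[];O=ori(0,0,0).as_quat()
print(manip.current_q())
for i,y in ((2,.05),(3,-.11)):
    manip.move_pose([.57,y,.40],O)
    manip.sleep(.2)
    print(manip.current_q())
    D[f'w{i}']=viewer.get_calibration('wrist')
    ims.append(viewer.get_image('wrist')[:,:,::-1])
    cv2.imwrite(f'pics/w{i}.png',ims[-1])
pickle.dump(D,open('cal.pkl','wb'))
m=np.vstack([a[20:310] for a in ims]); cv2.imwrite('pics/w23.png',m)
t=cv2.imread('pics/top0.png')[80:270,250:410];s=cv2.imread('pics/scene0.png')[190:290,265:425]
cv2.imwrite('pics/ts.png',np.hstack([cv2.resize(t,None,fx=3,fy=3,interpolation=2),np.pad(cv2.resize(s,(320,200),interpolation=2),((0,370),(0,0),(0,0)))]))
print(manip.current_clock())
E
```

```text
[ 1.32436335 -0.23183874 -1.25929084  1.78505944 -0.22350778  1.43246373
  1.67357785]
[ 0.66893478  0.36089642 -1.08417258  1.43682334  0.32041712  1.53063186
  1.16977647]
[ 0.91263695  0.37580132 -1.0584651   1.41664987  0.32612556  1.53518028
  1.44753797]
5.5083
```

View pics/w23.png

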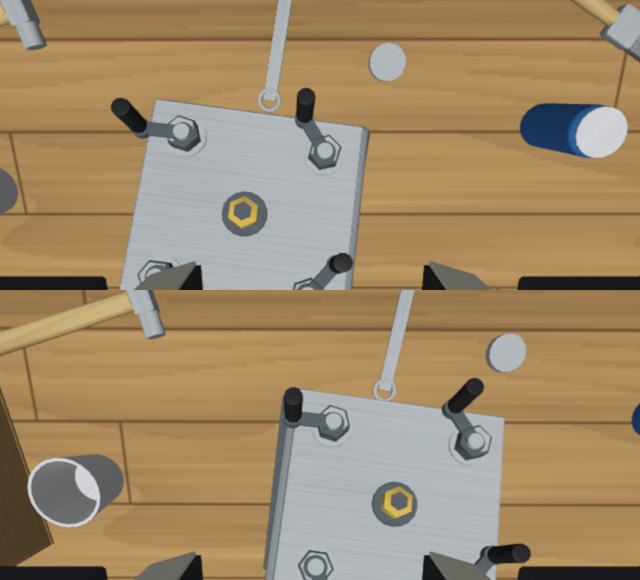

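View pics/ts.png

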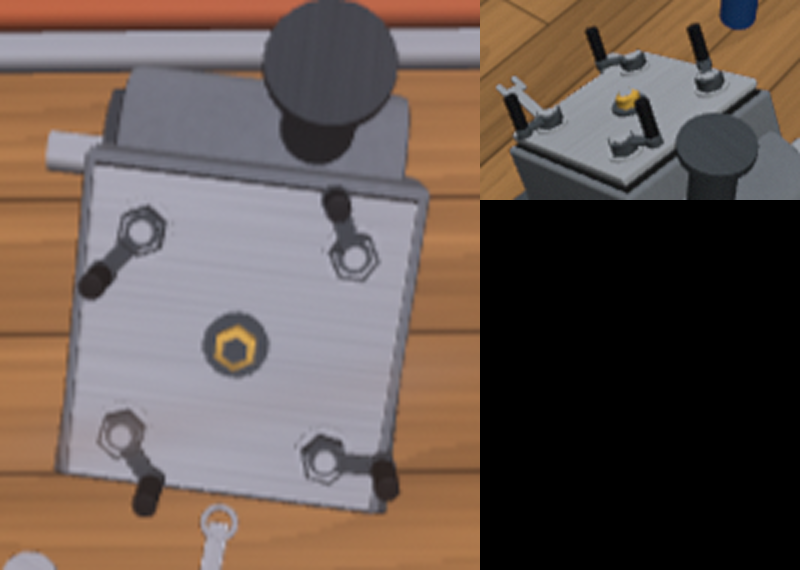

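The forward views show grip tops a, b and d, nuts a, c and d, and the plug. The top and scene crops give all four nuts and grip tops. I'll fit the plate pose and crank angles to all of these.

```bash
cat > fit.py <<'E'
from h import *
import pickle
from scipy.optimize import least_squares
D=pickle.load(open('cal.pkl','rb'))
obs={'w2':{'na':(324,171),'nd':(183,151),'p':(244,232),'ga':(306,118),'gd':(122,128),'gb':(342,282),'ka':(366,148),'kd':(157,120)},
'w3':{'na':(474,171),'nd':(333,152),'p':(399,232),'nc':(316,297),'ga':(473,118),'gd':(293,127),'gb':(521,283),'ka':(503,148)},
'w0':{'nd':(335,294),'gd':(297,289),'ga':(468,274)},
'w1':{'na':(323,310),'ga':(306,275),'gd':(131,289),'p':(247,374)},
'top':{'na':(290.3,225),'nb':(297.3,157),'nc':(368,166),'nd':(358,233.3),'p':(328.7,196),'ga':(298.7,247.3),'gb':(280.7,174.7),'gc':(362,147.7),'gd':(379.3,242)},
'scene':{'ga':(321.5,206),'gd':(281.5,239.5),'gb':(372,205),'gc':(345.5,241),'na':(342,220),'nb':(380,230),'nc':(337,261.5),'nd':(299.5,249)}}
S={'a':(-1,1),'b':(1,1),'c':(1,-1),'d':(-1,-1)}
def loc(k,th):
    if k=='p': return [0,0,.022]
    s=np.array(S[k[1]])
    if k[0]=='k': return [*(s*.115),0]
    if k[0]=='n': return [*(s*.075),.021]
    t=th['abcd'.index(k[1])]
    return [s[0]*.075+.042*np.cos(t),s[1]*.075+.042*np.sin(t),.070]
def frame(x): return R.from_euler('z',x[3])*R.from_euler('y',-x[4])*R.from_euler('x',x[5])
def res(x):
    r=[]
    for v,o in obs.items():
        P=frame(x[:6]).apply([loc(k,x[6:]) for k in o])+x[:3]
        r.append((proj(D[v],P)-np.array(list(o.values())))/(1 if v[0]!='w' else 1.5))
    return np.r_[np.concatenate(r).ravel(),(x[4]-np.radians(25))/.01,x[5]/.01]
if __name__=='__main__':
    s=least_squares(res,[.48,-.03,.13,-.1,.436,0,np.pi,2.4,.3,-1.8],loss='soft_l1');x=s.x
    print(x.round(4),np.degrees(x[3:]).round(1))
    i=0;r=res(x)
    for v,o in obs.items():
        for k in o: print(v,k,r[i:i+2].round(1),end='; ');i+=2
    print()
    np.save('fit.npy',x)
    n=frame(x).as_matrix()
    print(n.round(3))
    for j,k in enumerate('abcd'):
        s_=np.array(S[k])*.075;print(k,(x[:3]+n@[*s_,.05]).round(4),(x[:3]+n@[s_[0]+.042*np.cos(x[6+j]),s_[1]+.042*np.sin(x[6+j]),.05]).round(4))
E
python3 fit.py
```

```text
[ 6.1490e-01 -2.1900e-02  1.6790e-01 -1.3320e-01  4.3880e-01  2.3000e-03
  3.8001e+00  2.4997e+00  4.3260e-01 -1.5420e+00] [-7.600e+00  2.510e+01  1.000e-01  2.177e+02  1.432e+02  2.480e+01
 -8.830e+01]
w2 na [0.4 0. ]; w2 nd [-0.8  0.6]; w2 p [-0.7 -0.3]; w2 ga [ 0.  -0.1]; w2 gd [-0.1  0.1]; w2 gb [-0.1  0.2]; w2 ka [-2.4 -0.3]; w2 kd [-0.4 -0.4]; w3 na [0.1 0.4]; w3 nd [-0.  -0.1]; w3 p [-0.8 -0.1]; w3 nc [-0.4 -0.2]; w3 ga [-0.1  0.1]; w3 gd [0.1 0.5]; w3 gb [-2.   0.1]; w3 ka [-0.1  0.1]; w0 nd [-0.8 -0.4]; w0 gd [-0.4 -0.3]; w0 ga [-1.3  0.2]; w1 na [0.6 0. ]; w1 ga [ 0.2 -0.3]; w1 gd [ 0.7 -0.1]; w1 p [-0.4 -1. ]; top na [-0.9 -0.7]; top nb [-1.2 -0.6]; top nc [-1.  -1.1]; top nd [-0.9 -0.6]; top p [-1.5 -0.5]; top ga [-1.4 -0.1]; top gb [-1.1  0.1]; top gc [0.  0.7]; top gd [-1.4 -0.4]; scene ga [-0.1 -0.2]; scene gd [-0.7  0. ]; scene gb [ 0.4 -0.3]; scene gc [0.8 1.1]; scene na [-0.8 -1.2]; scene nb [-0.2 -1.5]; scene nc [-0.6 -1.2]; scene nd [ 0.1 -1.8]; 
[[ 0.897  0.132 -0.421]
 [-0.12   0.991  0.054]
 [ 0.425  0.002  0.905]]
a [0.5364 0.0642 0.1815] [0.5032 0.0427 0.1673]
b [0.671  0.0462 0.2452] [0.6441 0.0751 0.231 ]
c [ 0.6512 -0.1025  0.2449] [ 0.6877 -0.0897  0.2611]
d [ 0.5166 -0.0845  0.1812] [ 0.5122 -0.1262  0.1816]
```

```bash
cat > turn.py <<'E'
from fit import *
x=np.load('fit.npy'); F=frame(x); M=F.as_matrix(); n=M[:,2]
O=R.from_matrix(np.c_[M[:,1],M[:,0],-n]); Q=O.as_quat()   # jaw along plate y, tool y up the slope
SINK=.0015
def tcp(k,th,h=.05):
    s=np.array(S[k])*.075
    sink=SINK*(x[6+'abcd'.index(k)]-th)
    return x[:3]+M@[s[0]+.042*np.cos(th),s[1]+.042*np.sin(th),h-sink]-manip.grip_depth*n
def tang(th): return M@[np.sin(th),-np.cos(th),0]     # clockwise
def force(m=4):
    f=[]
    for _ in range(m): f.append(manip.current_force()); manip.sleep(.01)
    return np.mean(f,0)
def grasp(k):
    t0=x[6+'abcd'.index(k)]
    manip.move_pose(tcp(k,t0,.14),Q)
    bad=[i for i in np.arange(0,3.5,.1) if manip.solve_ik(tcp(k,t0-i),Q) is None]
    print('bad arc',bad)
    b=force()
    manip.servo_line(tcp(k,t0),vel=.12)
    effector.close(50)
    print('gap',manip.current_finger_gap(),'f',(force()-b).round(1)@M,'t',manip.current_clock())
    return t0,b
def turn(k,t0,b,start=0,thr=9,fine=2.2):
    a=start;base=[]
    while a<3.6:
        d=.1 if a<fine else .03
        a+=d
        manip.servo_line(tcp(k,t0-a),vel=.06)
        f=force(2)-b; ft=-f@tang(t0-a)
        if a<fine: base.append(ft)
        fl=f@M
        print(f'{a:.2f} ft{ft:.1f} fl{fl.round(1)}',end='; ')
        if a<fine and abs(ft)>13 or np.linalg.norm(f)>30: print('ABORT');return a
        if a>=fine and ft>max(thr,np.median(base)+6 if base else 0): print('STOP',a);break
    print('t',manip.current_clock())
    return a
def release(k,th):
    effector.open_jaws()
    p=manip.current_tool_pos(); manip.servo_line(p+.085*n,vel=.2)
E
python3 - <<'E'
from turn import *
c=D['top'];d=R.from_quat(c['attitude']).apply([(360-c['cx'])/K(c),(100-c['cy'])/K(c),1]);print('disc',c['eye']+d*(.285-c['eye'][2])/d[2])
manip.move_pose([.50,.02,.40],Q)
t0,b=grasp('a')
E
```

```text
disc [ 0.77720812 -0.08607227  0.285     ]
bad arc []
gap 0.016417306551903234 f [-0.18329661 -1.55240231  0.31056306] t 9.15
```

```bash
python3 - <<'E'
from turn import *
t0=x[6]; b=force(); b=b  # bias incl. small grasp load
a=turn('a',t0,b)
print(manip.current_finger_gap())
E
```

```text
0.10 ft1.6 fl[ 0.7 -1.5 -0.1]; 0.20 ft0.7 fl[ 0.2 -0.7 -0.6]; 0.30 ft0.7 fl[-0.3 -0.8 -0.7]; 0.40 ft0.1 fl[-0.2 -0.1 -2.3]; 0.50 ft1.2 fl[ 0.6 -1.1 -3.1]; 0.60 ft0.8 fl[ 1.2 -0.7 -3.5]; 0.70 ft0.5 fl[ 1.9 -0.6 -4.8]; 0.80 ft1.4 fl[ 1.2 -1.6 -5.8]; 0.90 ft1.1 fl[ 2.5 -1.7 -5.2]; 1.00 ft0.8 fl[ 1.3 -1.3 -6.8]; 1.10 ft1.6 fl[ 2.  -2.7 -6.3]; 1.20 ft1.2 fl[ 1.  -2.  -5.7]; 1.30 ft1.2 fl[ 1.4 -2.6 -5.6]; 1.40 ft1.6 fl[ 1.4 -3.5 -5.9]; 1.50 ft1.6 fl[ 0.5 -2.9 -5.8]; 1.60 ft1.3 fl[ 0.5 -2.9 -6.8]; 1.70 ft2.9 fl[-1.4 -3.3 -6.3]; 1.80 ft2.5 fl[-1.2 -3.3 -6.2]; 1.90 ft2.3 fl[-1.6 -2.5 -7.2]; 2.00 ft2.7 fl[-2.1 -2.9 -7.6]; 2.10 ft3.1 fl[-2.7 -3.1 -9.2]; 2.20 ft3.4 fl[-3.3 -3.3 -9.9]; 2.23 ft4.0 fl[ -4.   -2.6 -10.5]; 2.26 ft4.1 fl[ -4.1  -2.5 -10.7]; 2.29 ft4.4 fl[ -4.6  -3.3 -11.2]; 2.32 ft4.5 fl[ -4.8  -3.3 -10.9]; 2.35 ft4.4 fl[ -4.9  -3.8 -12. ]; 2.38 ft3.7 fl[ -4.3  -3.2 -12.3]; 2.41 ft4.1 fl[ -4.7  -2.9 -12.1]; 2.44 ft3.9 fl[ -4.6  -3.1 -12.7]; 2.47 ft5.5 fl[ -6.4  -3.3 -12.8]; 2.50 ft4.6 fl[ -5.7  -3.3 -13.8]; 2.53 ft4.1 fl[ -5.1  -2.7 -13.5]; 2.56 ft5.1 fl[ -6.4  -3.  -14.2]; 2.59 ft4.3
[... 227 characters left out ...]
 2.80 ft5.4 fl[ -7.8  -2.2 -16.2]; 2.83 ft4.7 fl[ -7.5  -2.7 -16.2]; 2.86 ft5.3 fl[ -8.1  -2.2 -17. ]; 2.89 ft5.8 fl[ -8.6  -1.5 -16.9]; 2.92 ft4.9 fl[ -7.6  -1.5 -16.5]; 2.95 ft5.2 fl[ -8.6  -1.9 -16.8]; 2.98 ft5.8 fl[ -8.7  -0.9 -17.5]; 3.01 ft4.8 fl[ -8.3  -1.6 -17.2]; 3.04 ft5.2 fl[ -8.3  -0.8 -17.1]; 3.07 ft5.6 fl[ -9.   -0.5 -17.2]; 3.10 ft5.4 fl[ -9.   -0.6 -17.6]; 3.13 ft5.9 fl[ -9.2   0.2 -17.2]; 3.16 ft5.5 fl[ -8.6   0.5 -17.4]; 3.19 ft5.8 fl[ -9.4   0.4 -17.8]; 3.22 ft5.3 fl[ -9.    0.5 -17.1]; 3.25 ft4.9 fl[ -8.9   0.3 -16.6]; 3.28 ft6.1 fl[ -9.1   1.9 -17.1]; 3.31 ft8.5 fl[-11.2   3.7 -17.3]; 3.34 ft10.4 fl[-12.1   5.6 -16.3]; STOP 3.339999999999993
t 25.1833
0.01617888838388149
```

```bash
python3 - <<'E'
s=open('turn.py').read()
s=s.replace("d=.1 if a<fine else .03","d=.25 if a<fine else .06").replace("vel=.06)","vel=.12 if a<=fine else .06)").replace("f=force(2)-b","f=manip.current_force()-b").replace("fine=2.2","fine=2.2").replace("SINK=.0015","SINK=.002").replace("thr=9","thr=10").replace("median(base)+6","median(base)+5.5")
open('turn.py','w').write(s)
E
python3 - <<'E'
from turn import *
t0=x[6]
manip.servo_line(tcp('a',t0-3.37)+.003*0*n,vel=.06); f=force(2); print('confirm -f.t',-f@tang(t0-3.37),f@M)
release('a',0)
t0,b=grasp('c')
E
```

```text
confirm -f.t 9.55923672387128 [-12.72272025   4.68024105  -9.02557753]
bad arc []
gap 0.016546544344638942 f [-0.20747571  0.85343256  0.53722127] t 30.275
```

```bash
python3 - <<'E'
from turn import *
b=force(3)
a=turn('c',x[8],b)
print(manip.current_finger_gap())
E
```

```text
0.25 ft0.1 fl[0.3 0.2 0.4]; 0.50 ft0.8 fl[0.9 0.7 1.5]; 0.75 ft0.2 fl[ 1.6 -0.3  2.8]; 1.00 ft-0.5 fl[ 1.5 -1.5  3.6]; 1.25 ft0.5 fl[0.6 0.1 5.4]; 1.50 ft-0.3 fl[ 0.2 -1.   4.9]; 1.75 ft1.9 fl[ 2.2 -1.1  6. ]; 2.00 ft1.6 fl[ 1.6 -1.2  6.2]; 2.25 ft0.9 fl[ 0.6 -1.4  6.3]; 2.31 ft3.2 fl[ 2.3 -3.2  7.2]; 2.37 ft3.2 fl[ 2.4 -2.8  7.4]; 2.43 ft2.5 fl[ 1.8 -2.   6.8]; 2.49 ft3.2 fl[ 2.2 -2.9  6.1]; 2.55 ft2.1 fl[ 0.6 -3.1  7.7]; 2.61 ft3.1 fl[ 1.6 -3.1  7.8]; 2.67 ft2.9 fl[ 0.9 -3.4  7. ]; 2.73 ft2.8 fl[ 0.3 -3.8  7.9]; 2.79 ft4.1 fl[ 1.9 -3.8  8. ]; 2.85 ft3.6 fl[ 0.1 -4.8  8.6]; 2.91 ft4.1 fl[ 2.  -3.7  9.6]; 2.97 ft5.9 fl[ 1.6 -6.   7.4]; 3.03 ft9.1 fl[ 3.4 -8.6  6.9]; 3.09 ft12.2 fl[  4.6 -11.3   6.7]; STOP 3.0900000000000007
t 36.125
0.016352586082893705
```

```bash
python3 - <<'E'
from turn import *
release('c',0)
cv2.imwrite('pics/chk.png',viewer.get_image('top')[80:270,250:410,::-1])
t0,b=grasp('b')
if .014<manip.current_finger_gap()<.02:
    b=force(3); turn('b',t0,b)
    print(manip.current_finger_gap())
E
```

```text
bad arc []
gap 0.01614173689479207 f [-0.82212102  1.20890723  0.05157849] t 40.9583
0.25 ft2.0 fl[-1.7 -1.1  3.1]; 0.50 ft2.2 fl[-2.3 -0.1  4. ]; 0.75 ft2.4 fl[-2.7  1.2  4.6]; 1.00 ft1.6 fl[-1.6  1.1  5.3]; 1.25 ft2.4 fl[-2.1  1.3  7.3]; 1.50 ft2.1 fl[-1.3  1.9  6.7]; 1.75 ft1.7 fl[-1.1  1.2  6.3]; 2.00 ft1.1 fl[-0.2  1.1  7.8]; 2.25 ft2.1 fl[-0.2  2.1  7.6]; 2.31 ft2.0 fl[0.  2.1 8.1]; 2.37 ft3.0 fl[-0.   3.1  7.4]; 2.43 ft2.7 fl[0.  2.7 7. ]; 2.49 ft2.0 fl[-0.3  2.   8.3]; 2.55 ft1.9 fl[-0.1  1.9  8. ]; 2.61 ft2.9 fl[0.4 2.8 8.9]; 2.67 ft3.2 fl[0.6 3.2 8.1]; 2.73 ft2.0 fl[0.2 2.  8.2]; 2.79 ft1.8 fl[0.5 1.7 8.6]; 2.85 ft2.3 fl[0.9 2.1 9.5]; 2.91 ft2.7 fl[-0.1  3.   8.8]; 2.97 ft1.7 fl[0.9 1.5 9.7]; 3.03 ft2.5 fl[ 2.1  1.7 10.2]; 3.09 ft2.8 fl[1.4 2.4 9.7]; 3.15 ft2.1 fl[ 2.4  0.8 11. ]; 3.21 ft1.7 fl[ 0.8  1.5 10.2]; 3.27 ft2.4 fl[ 1.3  2.  11.2]; 3.33 ft1.8 fl[ 1.2  1.3 10.7]; 3.39 ft1.7 fl[ 1.7  0.5 12.1]; 3.45 ft3.4 fl[ 3.5  1.1 10.6]; 3.51 ft5.8 fl[4.6 3.6 8.8]; 3.57 ft8.5 fl[7.2 4.6 8.3]; 3.63 ft10.9 fl[9.2 6.  7.7]; STOP 3.6300000000000012
t 49.0583
0.016027575952823517
```

```bash
python3 - <<'E'
from turn import *
release('b',0)
t0,b=grasp('d')
if .014<manip.current_finger_gap()<.02:
    b=force(3); turn('d',t0,b)
    print(manip.current_finger_gap())
E
```

```text
bad arc []
gap 0.016039947040931944 f [-0.34852266 -0.43669469 -0.16682237] t 53.95
0.25 ft1.6 fl[1.7 0.1 0.9]; 0.50 ft1.6 fl[ 0.7 -2.1  3.9]; 0.75 ft1.0 fl[-0.8 -2.4  5.9]; 1.00 ft1.4 fl[-1.1 -2.4  9. ]; 1.25 ft1.6 fl[-1.9 -2.4  9.4]; 1.50 ft1.5 fl[-1.7 -1.7 10.3]; 1.75 ft2.6 fl[-3.1 -2.1 10.3]; 2.00 ft1.7 fl[-2.6 -0.8 11.9]; 2.25 ft2.1 fl[-3.5  0.1 14.4]; 2.31 ft2.2 fl[-3.8  0.4 14.3]; 2.37 ft3.4 fl[-3.9 -1.  14. ]; 2.43 ft1.9 fl[-3.4  0.9 14.1]; 2.49 ft2.2 fl[-3.7  1.1 15. ]; 2.55 ft3.0 fl[-3.8  0.2 15.4]; 2.61 ft2.1 fl[-3.4  1.5 16.4]; 2.67 ft3.1 fl[-4.   0.7 16.4]; 2.73 ft3.6 fl[-4.7  1.6 15.4]; 2.79 ft5.6 fl[-6.7  1.5 18.6]; 2.85 ft8.2 fl[-8.6 -0.  20.3]; 2.91 ft10.1 fl[-10.7   1.2  23.3]; STOP 2.9100000000000006
t 59.05
0.015773761681797616
```

```bash
python3 - <<'E'
from turn import *
release('d',0)
manip.move_pose([.42,-.25,.42],ori(0,0,0).as_quat())
print(manip.current_clock(),manip.current_force())
c=cv2.imread('pics/chk.png')
t=viewer.get_image('top')[80:270,250:410,::-1];s=viewer.get_image('scene')[180:300,250:430,::-1]
cv2.imwrite('pics/end.png',np.hstack([cv2.resize(t,(400,475),interpolation=2),np.pad(cv2.resize(s,(390,260),interpolation=2),((0,215),(0,0),(0,0)))]))
E
```

```text
62.0833 [ 0.29155086 -0.03620842 -0.40450635]
```

View pics/end.png

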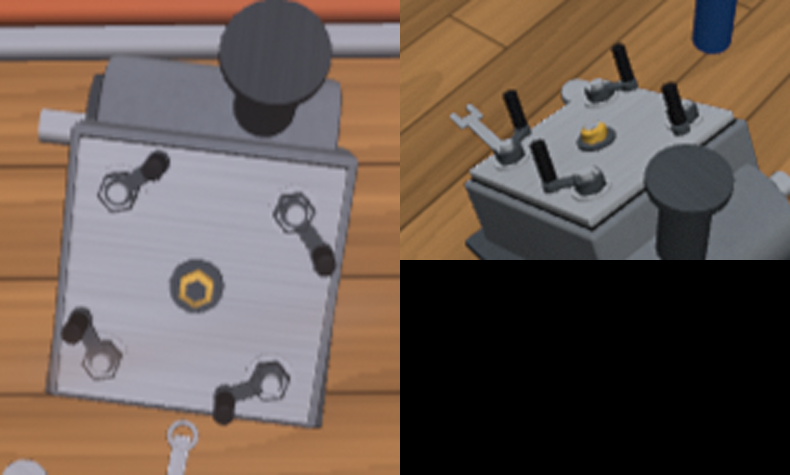

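All four cranks have swung about half a turn and are let go, and the cover looks seated evenly. Handing in.

```bash
python3 -c "
from bench import manip
manip.hand_in();print(manip.current_clock())"
```

```text
the job is handed in; nothing more can be done
the job is handed in; nothing more can be done
```

I tightened all four nuts crosswise, a then c, followed by b then d, and handed the job in at about 62 s. I couldn't read the draw or slip values directly, so "tight" rests on the felt stops and the final picture.

| Nut | Turn at stop (rad) | Grip force when stopped (N) |
|---|---|---|
| a | about 3.3 | 10.4 |
| c | about 3.0 | 12.2 |
| b | about 3.45 | 10.9 |
| d | about 2.8 | 10.1 |

- **Stops:** at each nut the turning force rose clearly from a drag of about 2–6 N, and I stopped well below the 19 N that would wring a crank.
- **Final check:** the top and scene pictures show the cranks swung round where expected, the cover looking seated, the grips let go and the arm clear. The wrist force was near zero.
- **Loose things:** the spanner looks undisturbed and nothing was knocked during the moves, but I didn't measure the other bench items at the end.

Some readings disagreed:
- **Nut b turn:** it came out slightly past the stated 3.4 rad limit, which I put down to a small error in the measured starting angle.
- **Nut a confirming push:** a further 0.03 rad showed no clear rise in force (9.6 N, read without subtracting the zero offset).
- **Force along the grip:** it reached 17 N on nut a and 23 N on nut d, because I only estimated how far the nuts sink.

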